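# Open the games cabinet by the fireplace

### The arm

A 6-joint arm with a two-finger parallel gripper is mounted at the origin on the work surface. World frame = base frame: x ahead of the robot, y to its left, z up, the work surface at z = 0. Lengths are in mm, angles in rad, forces in N, time in s.
With the tool pointing down it reaches from about 275 to 1000 mm from the base axis. Payload 8.4 kg.
Tool frame: the origin (TCP) lies on the centre line of the jaws, within the pads' length; the fingertips stand 14 mm ahead of it and the grasp point (between the pads) lies 5 mm behind it; z points along the fingers, y is the line along which they close (so a half turn about z gives the same grasp; the last joint's range is limited). The gripper opens to 85 mm and grips with 20 to 120 N. Pads are 22 mm wide; open, the fingers measure 114 mm over their backs; the gripper's body (76 mm by 85 mm) begins 54 mm behind the grasp point. The pads swing forward as they close: fully open they stand 13 mm farther back than shut.
Start: joints at [-1.247, 0.353, 1.633, -0, 1.155, -0.002], TCP at [200.04, -592.125, 219.281] pointing down, gripper open.
Joint ranges: [-2.63, 2.63], [-0.92, 2.1], [0.06, 2.66], [-1.3, 4.44], [0, 2.69], [-3.02, 3.02]. Speed limits (rad/s): [2.22, 2.22, 2.79, 3.14, 3.14, 3.14].

### API

Orientations are given as [roll, pitch, yaw] about the fixed x, y, z axes, in that order (R = Rz(yaw) Ry(pitch) Rx(roll)).
In Python, from rig import r gives the robot as it stands.
- The arm moves only by the tool step_arm, never from a script. Its argument "plan" is text: rows parted by semicolons, each of 7 numbers parted by spaces: the turn, a rotation vector about the world's x, y, z in degrees, then the shift along the world's x, y, z in mm, then the closure in counts, from 0 (fully open) to 255 (shut). In form: rx ry rz x y z hand; .... A call has 1 to 8 rows; each row is the pose to reach, as a shift and turn from the pose commanded when the call began; what a row does not reach only later rows make up. A row lasts 1/10 s, in which the tool goes at most 50 mm and 8.59 degrees, less where a joint would pass 70% of its speed; a pose out of reach is approached as far as the arm can. A call with a gripper value outside its range is refused whole. The fingers move at their own pace and stop on an object; "force" is the grip in N (left out, the last holds). Time passes only in rows, so rows that repeat a pose let the fingers close. It gives the time, the measured TCP pose, the force, the opening and the grip force at its end, in the units of the state.
- r.sense(): the state, without advancing time (a new reading comes with each control period).
- r.grab_frame(name): name is "scene" or "top" or "wrist"; returns (picture, depth): 400x640x3 uint8, red, green, blue; 400x640 float32, mm along the optical axis (not along the pixel's ray), 0 where there is no reading.
- r.get_calibration(name): a dict with "K" (3x3 intrinsics, pixels), "world_from_camera" (4x4, takes a point from camera to world coordinates). Camera axes: x right, y down, z forward; pixel columns grow to the right and rows downward; lengths in mm; the calibration is good to about 2 mm. A picture is of the moment at which its call begins: read the wrist's pose just before it. get_calibration takes no time and is no camera call; for the wrist camera it gives the pose at the moment of the call.
- r.sign_off(): hands the job in; it is judged then, once.
The state is a dict: "clock": time; "qpos": joint angles; "qvel": joint speeds; "joint_efforts": joint torques, N m; "eef_pos": TCP position; "tcp_rot": TCP orientation; "contact_force": force on the tool from outside, world axes, zero at the start; "wrist_torque": the same for the moment, N m; "opening": opening from 0.0 (shut) to 1.0 (fully open); "grasp_force": force on a finger pad.
Only numpy, scipy, OpenCV 4.12 (cv2) and the standard library are available. Lean on these libraries where they do the work, as an engineer would, in place of code of your own. Each camera call takes 0.05 s, during which the arm holds its last target. There are 200 camera calls.

### The job

Open the small wooden games cabinet: first swing the left door wide open, the one whose dark strip overlaps the right door and which a spring catch holds shut, then swing the right door wide open too. Leave both doors standing open, nearly square to the front, and do not disturb the vase, the bowl or the remote control.

Things in the scene. Friction and masses are not known exactly. Their poses are not given: they have to be found in the camera images.
- cabinet: Fixed wooden cabinet on the table, 292 wide, 180 deep, 200 mm high; its two doors are on the side turned away from the robot. Each door: 139 mm wide, 14 thick, 192 high, 0.3 to 0.65 kg, vertical hinge at its outer edge in the plane of its front face; stays where left (friction 0.06 N m). Origin: centre of the underside; x from the doors to the back, y to the left facing the doors, z up.
- left_leaf (a joint): Opening angle (rad) of the left door, seen facing the doors: 0 shut, 1.57 square to the front, stop at 1.75. A dark strip, 30 mm wide, 10 mm proud, runs up its free edge and covers the last 22 mm of the right door. A sprung ball catch inside holds it shut and lets go in the first 0.2 rad, at about 7 N of pull on the bar.
- right_leaf (a joint): Opening angle (rad) of the right door: 0 shut, 1.57 square to the front, stop at 1.75. It has no catch; the left door's strip lies over its free edge, so it is free only once the left door is out of its way (pulled earlier, it drags the left door along).
- left_leaf_bar (a point): Gripping point of the left door's pull, an upright 14 mm round steel bar, axis 35 mm in front of the door's face. The bar ends free 15 mm above this point; a stem joins it to the door 55 mm below. Height 190 mm. Hinge line: 100 mm to +y, 35 mm to +x. Axes turn with the door: x into its face, y left along it, z up. Opening turns it clockwise seen from above.
- right_leaf_bar (a point): The same on the right door's pull; with both doors shut, 80 mm to the right (-y) of the left bar. Axes turn with the door: x into its face, y left along it (from hinge to free edge), z up. Hinge line: 100 mm to -y, 35 mm to +x. Opening turns it anticlockwise seen from above.
- vase: Bystander: teal ceramic vase, 100 mm diameter, 150 mm high, standing to the robot's right of the cabinet. Origin at the centre of its foot.
- bowl: Bystander: blue ceramic bowl, 130 mm diameter, 50 mm high, on the robot's left. Origin at the centre of its foot.
- remote: Bystander: black remote control, 170 x 44 x 18 mm, lying beyond the vase, on the robot's right. Origin at the centre of its underside, x along its length.

How it is judged:
By the outcome, as a careful person would: the job done as asked, in the order asked, and still so for the second after the job is handed in, with the robot touching nothing.
It also fails if it takes over 56 s, if anything falls off the work surface, if the arm or the gripper's body presses on something with over 40 N, if the wrist force passes 120 N, or if a joint passes its speed limit or range.

## Working session

There is one attempt and no reset: what is moved stays moved. The work goes in short steps, Python scripts to look and compute and a tool call to move; the robot and the scene stay as the last step left them, time stands still between calls to the robot, and variables do not carry over. Pictures are saved under pics/ and viewed, at most 10 in all, crops included, and the job is handed in when it is done.

Besides the shell and the picture viewer there is one more tool, called as name(argument=value, ...), one argument or row to a line, values as JSON. step_arm: Moves the arm, as the interface text tells. Its arguments: {"type":"object","properties":{"plan":{"type":"string"},"force":{"type":"number"}},"required":["plan"]}

```bash
mkdir -p pics; ls
python3 - <<'E'
from rig import r
import cv2,numpy as np
s=r.sense();print(s)
for n in("scene","top"):
    p,d=r.grab_frame(n);cv2.imwrite(f"pics/{n}0.png",p[...,::-1]);np.savez(f"{n}0.npz",p=p,d=d)
    c=r.get_calibration(n);print(n,np.round(c["K"],1).tolist(),np.round(c["world_from_camera"],3).tolist())
a=[cv2.imread(f"pics/{n}0.png") for n in("scene","top")]
E
```

```text
pics
{'clock': 0.0, 'qpos': array([-1.24740993e+00,  3.53623851e-01,  1.63414937e+00,  1.98649418e-05,
        1.15517756e+00, -2.40795584e-03]), 'qvel': array([ 0.00012962,  0.00164328,  0.00025192, -0.00031778, -0.00048912,
        0.00097361]), 'joint_efforts': array([ 2.08784641e-04, -6.05257630e+01, -3.42069054e+01,  1.89215342e-05,
        9.38325509e-03, -4.09258257e-05]), 'eef_pos': array([ 199.88335673, -591.65570853,  218.57033852]), 'tcp_rot': array([-3.14023457e+00, -2.14331245e-05,  3.25786309e-01]), 'contact_force': array([ 1.78628319, -0.04510229, -0.12767035]), 'wrist_torque': array([-0.00986532,  0.03427457, -0.01826181]), 'grasp_force': 0.0, 'opening': 1.0005425926318288}
scene [[429.8, 0.0, 326.0], [0.0, 429.8, 204.8], [0.0, 0.0, 1.0]] [[-0.696, 0.618, -0.366, 1023.539], [0.719, 0.597, -0.357, 430.384], [-0.002, -0.511, -0.86, 1279.981], [0.0, 0.0, 0.0, 1.0]]
top [[364.7, 0.0, 321.6], [0.0, 364.7, 199.7], [0.0, 0.0, 1.0]] [[0.005, -0.997, 0.082, 452.269], [-1.0, -0.006, -0.006, -31.925], [0.007, -0.082, -0.997, 1306.045], [0.0, 0.0, 0.0, 1.0]]
```

View pics/scene0.png

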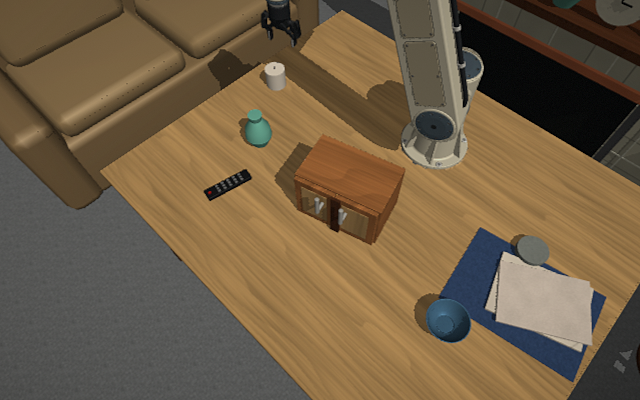

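View pics/top0.png

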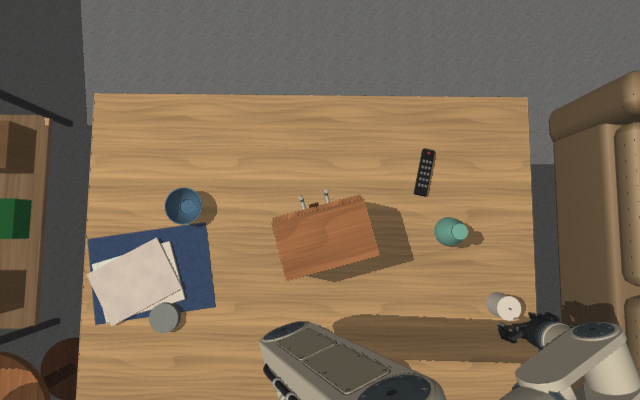

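The scene view shows the cabinet with its doors facing away from the robot: left bar at about (319,207), right bar at (341,217), dark strip at (335,215). In the top view the left bar is at (326,193), the right bar at (302,202), the cabinet top spans about (272..380,195..280), the remote is at (425,172), the vase at (450,232) and the bowl at (183,206).

```bash
cat > h.py <<'E'
import numpy as np,cv2
from rig import r
def cloud(n,d,c=None):
    c=c or r.get_calibration(n);K=c["K"];T=np.array(c["world_from_camera"])
    v,u=np.mgrid[:d.shape[0],:d.shape[1]]
    P=np.stack([(u-K[0][2])/K[0][0]*d,(v-K[1][2])/K[1][1]*d,d],-1)
    W=P@T[:3,:3].T+T[:3,3];W[d==0]=np.nan
    return W
E
python3 - <<'E'
from h import *
for n,win in(("top",(255,185,400,290)),("scene",(280,120,420,250))):
    z=np.load(f"{n}0.npz");p,d=z["p"],z["d"];W=cloud(n,d)
    u0,v0,u1,v1=win;m=np.zeros(d.shape,bool);m[v0:v1,u0:u1]=1
    hsv=cv2.cvtColor(p,cv2.COLOR_RGB2HSV)
    w=W[m&(abs(W[...,2]-200)<9)&(hsv[...,1]>90)]
    print(n,len(w),np.median(w[:,2]),cv2.minAreaRect(w[:,:2].astype(np.float32)),np.round(cv2.boxPoints(cv2.minAreaRect(w[:,:2].astype(np.float32))),0).tolist())
    b=m&(hsv[...,1]<60)&(hsv[...,2]>120)
    k,l,st,ce=cv2.connectedComponentsWithStats(b.astype(np.uint8))
    for i in range(1,k):
        if st[i,4]>5:
            q=W[l==i];print(st[i],np.round(ce[i],1),np.round(np.nanmedian(q,0)),np.round(q[np.nanargmax(q[:,2])]),
              )
    if n=="top":
        for nm,(u,v) in dict(vase=(450,232),bowl=(183,206),remote=(425,172)).items(): print(nm,np.round(W[v,u]))
        big=cv2.resize(p[180:290,255:400,::-1],None,fx=4,fy=4)
    else: big2=cv2.resize(p[130:250,285:415,::-1],None,fx=4,fy=4)
cv2.imwrite("pics/c1.png",cv2.resize(np.hstack([big,cv2.resize(big2,(520,440))]),(800,320)))
E
```

```text
top 6207 199.68898587536455 ((450.70050048828125, -42.70106506347656), (232.15655517578125, 292.424560546875), 15.352673530578613) [[300.0, 68.0], [377.0, -214.0], [601.0, -153.0], [524.0, 129.0]]
[324 189   4   4  14] [325.5 190.7] [569. -51. 204.] [575. -52. 208.]
[325 195   4   8  21] [326.5 198.7] [550. -57. 139.] [547. -57. 146.]
[299 196   4   4  13] [300.4 197.6] [547.  27. 205.] [547.  29. 209.]
[300 201   6   8  22] [302.5 205. ] [530.  22. 141.] [527.  23. 143.]
vase [ 447. -456.  122.]
bowl [533. 452.   9.]
remote [ 659. -409.   17.]
scene 5123 199.96649524444115 ((452.5516357421875, -43.65191650390625), (236.8437042236328, 294.3463134765625), 16.101205825805664) [[298.0, 65.0], [380.0, -218.0], [607.0, -152.0], [526.0, 131.0]]
[402 137  18  27 207] [412.  150.5] [ 98. -30.  15.] [ 78. -40.  66.]
[315 198   4   4  13] [316.5 199.2] [571. -50. 203.] [573. -49. 208.]
[319 202   5   8  22] [320.7 205.1] [549. -55. 138.] [543. -55. 147.]
[339 209   4   4  13] [340.6 210.4] [550.  28. 204.] [554.  29. 207.]
[342 213   5   7  20] [343.9 215.7] [526.  22. 140.] [525.  21. 143.]
```

View pics/c1.png

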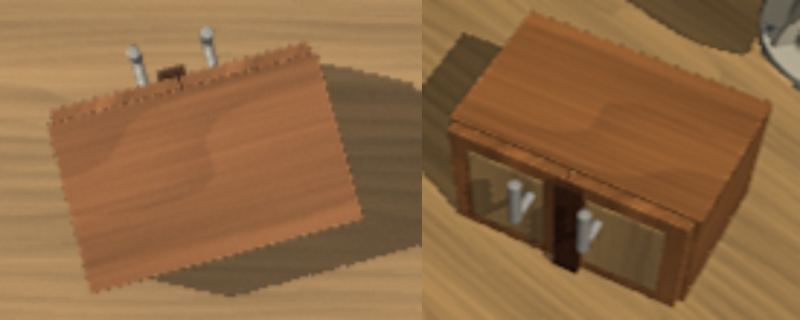

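Cabinet yaw is about 15.5° and the bar tops are near (570,-50.5) and (548.5,28), which agrees with the text. I'll move to hover over the left bar.

step_arm(
  plan="0 0 0 0 0 40 0;0 0 0 20 30 75 0;0 0 0 46 68 90 0;0 0 0 73 107 90 0;0 0 0 100 147 90 0;0 0 0 127 186 90 0;0 0 0 154 226 90 0;0 0 0 180 264 90 0",
  force=60,
)

```text
clock: 0.9
eef_pos: [380.6, -326.2, 309.1]
tcp_rot: [-3.141, 0.0, 0.326]
contact_force: [0.7, -0.4, -0.2]
opening: 1.0
grasp_force: 0.0
```

step_arm(
  plan="0 0 -1 27 39 0 0;0 0 -2 54 79 0 0;0 0 -3 81 119 0 0;0 0 -3 108 158 0 0;0 0 -3 135 198 0 0;0 0 -3 160 235 0 0;0 0 -3 189 277 0 0;0 0 -3 189 277 0 0",
)

```text
clock: 1.7
eef_pos: [571.4, -46.6, 308.7]
tcp_rot: [-3.14, -0.001, 0.278]
contact_force: [0.8, -1.1, -1.3]
opening: 0.998
grasp_force: 0.0
```

Run:
```python
from h import *
for _ in range(2): s=r.sense()
print(s["clock"],s["eef_pos"],s["tcp_rot"],s["contact_force"])
c=r.get_calibration("wrist");p,d=r.grab_frame("wrist")
np.savez("w1.npz",p=p,d=d);W=cloud("wrist",d,c);print(np.round(c["world_from_camera"],2).tolist(),np.round(c["K"],0).tolist())
cv2.imwrite("pics/w1.png",p[...,::-1])
hsv=cv2.cvtColor(p,cv2.COLOR_RGB2HSV)
b=(hsv[...,1]<60)&(hsv[...,2]>120)&(W[...,2]>170)&(W[...,2]<215)
k,l,st,ce=cv2.connectedComponentsWithStats(b.astype(np.uint8))
for i in range(1,k):
    if st[i,4]>20:
        q=W[l==i];q=q[q[:,2]>200];print(st[i],len(q),np.round(q.mean(0),1) if len(q) else'',cv2.minEnclosingCircle(q[:,:2].astype(np.float32)) if len(q) else '')
```

```text
1.7 [571.39603537 -46.55661529 308.68231545] [-3.14002877e+00 -9.42250497e-04  2.77508114e-01] [ 0.84400394 -1.07330881 -1.27125968]
[[0.27, -0.92, -0.27, 641.07], [-0.96, -0.26, -0.08, -27.38], [-0.0, 0.29, -0.96, 462.85], [0.0, 0.0, 0.0, 1.0]] [[326.0, 0.0, 319.0], [0.0, 326.0, 197.0], [0.0, 0.0, 1.0]]
[317 176  16  25 239] 196 [571.6 -51.3 204.4] ((571.8133544921875, -51.7964973449707), 6.881618976593018)
[221 185  16  15 189] 189 [550.2  25.3 204.4] ((549.7229614257812, 25.63492774963379), 6.792518615722656)
```

View pics/w1.png

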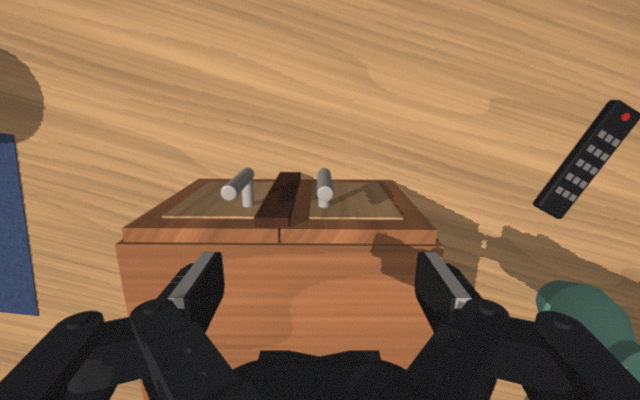

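The wrist view shows the left bar's top at about (324,187) and the right bar's at (229,192), with the dark strip between them at (280,197). I'll lower the open jaws round the left bar and close.

step_arm(
  plan="0 0 0 2 0 0 60;0 0 0 2 0 -30 60;0 0 0 2 0 -65 60;0 0 0 2 0 -100 60;0 0 0 2 0 -124 60;0 0 0 2 0 -124 60;0 0 0 2 0 -124 60;0 0 0 2 0 -124 60",
)

```text
clock: 2.55
eef_pos: [572.0, -51.8, 187.1]
tcp_rot: [3.141, -0.002, 0.273]
contact_force: [-0.2, -0.2, 0.5]
opening: 0.767
grasp_force: 0.0
```

step_arm(
  plan="0 0 0 0 0 0 255;0 0 0 0 0 0 255;0 0 0 0 0 0 255;0 0 0 0 0 0 255;0 0 0 0 0 0 255;0 0 0 0 0 0 255;0 0 0 0 0 0 255;0 0 0 0 0 0 255",
  force=60,
)

```text
clock: 3.35
eef_pos: [571.4, -51.0, 185.9]
tcp_rot: [3.141, -0.001, 0.274]
contact_force: [-0.9, 1.2, 5.8]
opening: 0.123
grasp_force: 58.7
```

Run:
```python
import numpy as np
t=np.deg2rad(15.7);n=np.array([np.cos(t),np.sin(t)]);y=np.array([n[1],-n[0]])
for nm,b,sg in(("L",(571,-51),1),("R",(549.3,26.3),-1)):
    b=np.array(b);h=b+sg*100*y-35*n;v=b-h
    print(nm,h)
    for a in list(range(0,97,4)):
        q=-sg*np.deg2rad(a);R=np.array([[np.cos(q),-np.sin(q)],[np.sin(q),np.cos(q)]])
        print(a,np.round(R@v-v,0),end=" ")
```

```text
L [ 564.36583347 -156.74019025]
0 [0. 0.] 4 [ 7. -1.] 8 [15. -2.] 12 [22. -4.] 16 [29. -6.] 20 [36. -9.] 24 [ 42. -12.] 28 [ 49. -15.] 32 [ 55. -20.] 36 [ 61. -24.] 40 [ 66. -29.] 44 [ 72. -34.] 48 [ 76. -40.] 52 [ 81. -46.] 56 [ 85. -52.] 60 [ 88. -59.] 64 [ 91. -65.] 68 [ 94. -72.] 72 [ 96. -79.] 76 [ 98. -87.] 80 [ 99. -94.] 84 [  99. -101.] 88 [  99. -109.] 92 [  99. -116.] 96 [  98. -123.] R [488.54574428 113.09815903]
0 [0. 0.] 4 [6. 4.] 8 [11.  9.] 12 [17. 15.] 16 [22. 20.] 20 [26. 26.] 24 [30. 32.] 28 [34. 39.] 32 [37. 45.] 36 [39. 52.] 40 [42. 59.] 44 [43. 67.] 48 [44. 74.] 52 [45. 81.] 56 [45. 89.] 60 [45. 96.] 64 [ 44. 103.] 68 [ 42. 111.] 72 [ 41. 118.] 76 [ 38. 125.] 80 [ 35. 132.] 84 [ 32. 138.] 88 [ 28. 144.] 92 [ 24. 151.] 96 [ 19. 156.]
```

step_arm(
  plan="0 0 -2 3 0 0 255;0 0 -4 7 -1 0 255;0 0 -8 15 -2 0 255;0 0 -12 22 -4 0 255;0 0 -16 29 -6 0 255;0 0 -20 36 -9 0 255;0 0 -20 36 -9 0 255;0 0 -20 36 -9 0 255",
)

```text
clock: 4.15
eef_pos: [607.9, -60.1, 186.0]
tcp_rot: [-3.141, -0.002, -0.075]
contact_force: [-0.4, 1.0, 5.4]
opening: 0.114
grasp_force: 58.9
```

step_arm(
  plan="0 0 -4 6 -3 0 255;0 0 -8 13 -6 0 255;0 0 -12 19 -11 0 255;0 0 -16 25 -15 0 255;0 0 -20 30 -20 0 255;0 0 -24 36 -25 0 255;0 0 -28 40 -31 0 255;0 0 -32 45 -37 0 255",
)

```text
clock: 4.95
eef_pos: [652.2, -97.3, 185.9]
tcp_rot: [-3.141, -0.0, -0.636]
contact_force: [-3.8, -0.3, 7.4]
opening: 0.116
grasp_force: 59.2
```

step_arm(
  plan="0 0 -4 4 -6 0 255;0 0 -8 7 -13 0 255;0 0 -12 10 -19 0 255;0 0 -16 13 -26 0 255;0 0 -20 15 -33 0 255;0 0 -24 17 -41 0 255;0 0 -28 18 -48 0 255;0 0 -32 18 -55 0 255",
)

```text
clock: 5.75
eef_pos: [670.3, -152.3, 186.0]
tcp_rot: [-3.141, -0.0, -1.194]
contact_force: [0.1, 1.1, 5.0]
opening: 0.117
grasp_force: 59.0
```

step_arm(
  plan="0 0 -2 0 -4 0 255;0 0 -4 0 -8 0 255;0 0 -6 0 -12 0 255;0 0 -6 0 -12 0 255;0 0 -6 0 -12 0 255;0 0 -6 0 -12 0 255",
)

```text
clock: 6.35
eef_pos: [670.1, -164.3, 186.0]
tcp_rot: [-3.141, -0.001, -1.296]
contact_force: [-2.1, -0.8, 6.7]
opening: 0.119
grasp_force: 59.1
```

step_arm(
  plan="0 0 0 0 0 0 60;0 0 0 0 0 0 60;0 0 0 0 0 0 60;0 0 0 0 0 0 60;0 0 0 0 0 0 60;0 0 0 0 0 20 60;0 0 0 0 0 60 60;0 0 0 0 0 110 60",
)

```text
clock: 7.15
eef_pos: [668.8, -163.8, 294.2]
tcp_rot: [3.138, 0.002, -1.297]
contact_force: [0.1, -0.2, -0.5]
opening: 0.764
grasp_force: 0.0
```

Run:
```python
from h import *
p,d=r.grab_frame("scene");cv2.imwrite("pics/s2.png",p[...,::-1])
print(r.sense()["eef_pos"])
for n,win in(("scene",(280,130,420,300)),("top",(255,120,400,290))):
    p,d=r.grab_frame(n);W=cloud(n,d);hsv=cv2.cvtColor(p,cv2.COLOR_RGB2HSV);u0,v0,u1,v1=win
    b=np.zeros(d.shape,bool);b[v0:v1,u0:u1]=1;b&=(hsv[...,1]<60)&(hsv[...,2]>120)&(W[...,2]>190)&(W[...,2]<215)
    k,l,st,ce=cv2.connectedComponentsWithStats(b.astype(np.uint8))
    for i in range(1,k):
        if st[i,4]>4:print(n,st[i],np.round(np.median(W[l==i],0)))
```

```text
[ 672.73039903 -164.76213149  305.68413703]
scene [339 209   4   4  15] [550.  28. 205.]
top [361 158   4   4  13] [ 668. -165.  204.]
top [299 196   4   4  13] [548.  26. 203.]
```

View pics/s2.png

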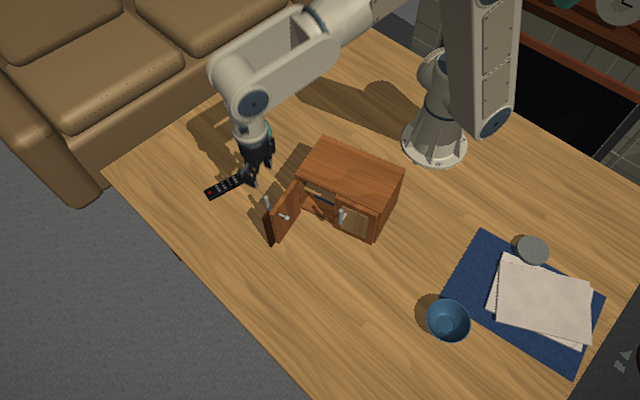

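The left door stands square, with its bar at about (267,203). The right door is still shut, with its bar at about (341,213). Next I'll move over the right bar.

step_arm(
  plan="0 0 8 -10 16 5 60;0 0 16 -20 32 5 60;0 0 24 -32 50 5 60;0 0 32 -44 68 5 60;0 0 40 -56 88 5 60;0 0 48 -68 106 5 60;0 0 56 -80 124 5 60;0 0 64 -92 144 5 60",
)

```text
clock: 8.1
eef_pos: [576.9, -19.6, 299.1]
tcp_rot: [3.141, 0.002, -0.175]
contact_force: [0.4, 0.1, 0.2]
opening: 0.767
grasp_force: 0.0
```

step_arm(
  plan="0 0 8 -10 15 0 60;0 0 16 -20 31 0 60;0 0 24 -29 46 0 60;0 0 26 -29 46 0 60;0 0 26 -29 46 0 60;0 0 26 -29 46 0 60",
)

```text
clock: 8.7
eef_pos: [548.8, 25.8, 299.6]
tcp_rot: [-3.141, 0.001, 0.272]
contact_force: [-0.0, -0.1, 0.1]
opening: 0.767
grasp_force: 0.0
```

step_arm(
  plan="0 0 0 0 0 -20 60;0 0 0 0 0 -50 60;0 0 0 0 0 -80 60;0 0 0 0 0 -115 60;0 0 0 0 0 -115 60;0 0 0 0 0 -115 60;0 0 0 0 0 -115 60;0 0 0 0 0 -115 60",
)

```text
clock: 9.5
eef_pos: [550.2, 25.8, 187.1]
tcp_rot: [3.141, -0.003, 0.273]
contact_force: [-0.3, 0.8, 0.1]
opening: 0.762
grasp_force: 0.0
```

step_arm(
  plan="0 0 0 0 0 0 255;0 0 0 0 0 0 255;0 0 0 0 0 0 255;0 0 0 0 0 0 255;0 0 0 0 0 0 255;0 0 0 0 0 0 255;0 0 0 0 0 0 255;0 0 0 0 0 0 255",
)

```text
clock: 10.3
eef_pos: [549.3, 25.9, 185.7]
tcp_rot: [3.142, -0.001, 0.273]
contact_force: [-1.2, 0.4, 5.9]
opening: 0.12
grasp_force: 58.7
```

step_arm(
  plan="0 0 2 3 2 0 255;0 0 4 6 4 0 255;0 0 8 11 9 0 255;0 0 12 17 15 0 255;0 0 16 22 20 0 255;0 0 20 26 26 0 255;0 0 24 30 32 0 255;0 0 28 34 39 0 255",
)

```text
clock: 11.1
eef_pos: [583.6, 64.9, 185.7]
tcp_rot: [3.141, -0.0, 0.765]
contact_force: [-1.0, -0.8, 6.0]
opening: 0.119
grasp_force: 58.8
```

step_arm(
  plan="0 0 4 3 6 0 255;0 0 8 5 13 0 255;0 0 12 8 20 0 255;0 0 16 9 28 0 255;0 0 20 10 35 0 255;0 0 24 11 42 0 255;0 0 28 11 50 0 255;0 0 32 11 57 0 255",
)

```text
clock: 11.9
eef_pos: [594.8, 122.1, 185.8]
tcp_rot: [3.14, -0.0, 1.324]
contact_force: [0.1, -0.6, 5.3]
opening: 0.119
grasp_force: 58.9
```

step_arm(
  plan="0 0 4 -1 7 0 255;0 0 8 -3 15 0 255;0 0 12 -4 22 0 255;0 0 16 -7 29 0 255;0 0 20 -10 36 0 255;0 0 24 -13 42 0 255;0 0 28 -17 48 0 255;0 0 30 -19 52 0 255",
)

```text
clock: 12.7
eef_pos: [575.6, 174.3, 185.7]
tcp_rot: [3.14, 0.0, 1.847]
contact_force: [2.0, -1.2, 5.6]
opening: 0.114
grasp_force: 59.0
```

step_arm(
  plan="0 0 0 0 0 0 255;0 0 0 0 0 0 255;0 0 0 0 0 0 255",
)

```text
clock: 13.0
eef_pos: [575.7, 174.1, 185.7]
tcp_rot: [3.14, -0.0, 1.842]
contact_force: [1.6, 1.7, 5.3]
opening: 0.116
grasp_force: 59.1
```

Release, rise and move clear.

step_arm(
  plan="0 0 0 0 0 0 60;0 0 0 0 0 0 60;0 0 0 0 0 0 60;0 0 0 0 0 0 60;0 0 0 0 0 0 60;0 0 0 0 0 20 60;0 0 0 0 0 60 60;0 0 0 0 0 110 60",
)

```text
clock: 13.8
eef_pos: [573.7, 173.5, 294.6]
tcp_rot: [-3.137, 0.0, 1.844]
contact_force: [1.2, 0.5, -0.9]
opening: 0.768
grasp_force: 0.0
```

step_arm(
  plan="0 0 0 -30 0 30 60;0 0 0 -70 10 40 60;0 0 0 -110 20 40 60;0 0 0 -150 30 40 60;0 0 0 -150 30 40 60;0 0 0 -150 30 40 60",
)

```text
clock: 14.4
eef_pos: [424.7, 204.1, 335.8]
tcp_rot: [3.14, -0.0, 1.845]
contact_force: [0.2, -1.1, 0.9]
opening: 0.762
grasp_force: 0.0
```

Run:
```python
from h import *
ims=[]
for n,win in(("scene",(230,100,450,300)),("top",(240,100,460,300))):
    p,d=r.grab_frame(n);W=cloud(n,d);hsv=cv2.cvtColor(p,cv2.COLOR_RGB2HSV);u0,v0,u1,v1=win
    ims.append(cv2.resize(p[v0:v1,u0:u1,::-1],(400,364)))
    b=np.zeros(d.shape,bool);b[v0:v1,u0:u1]=1;b&=(hsv[...,1]<60)&(hsv[...,2]>120)&(W[...,2]>190)&(W[...,2]<215)
    k,l,st,ce=cv2.connectedComponentsWithStats(b.astype(np.uint8))
    for i in range(1,k):
        if st[i,4]>4:print(n,st[i],np.round(np.median(W[l==i],0)))
    if n=="top":
        for nm,(u,v) in dict(vase=(450,232),bowl=(183,206),remote=(425,172)).items(): print(nm,np.round(W[v,u]))
cv2.imwrite("pics/f.png",np.hstack(ims));s=r.sense();print(s["clock"],s["eef_pos"],s["contact_force"])
```

```text
scene [264 195   4   5  15] [ 671. -161.  204.]
scene [372 247   4   5  15] [576. 177. 205.]
top [361 158   4   4  13] [ 667. -165.  205.]
top [250 187   4   5  13] [574. 175. 204.]
vase [ 447. -456.  122.]
bowl [534. 454.   4.]
remote [ 659. -408.   23.]
14.5 [425.78376489 203.88965725 335.45588983] [-0.26799126  0.98575301 -0.11072515]
```

View pics/f.png

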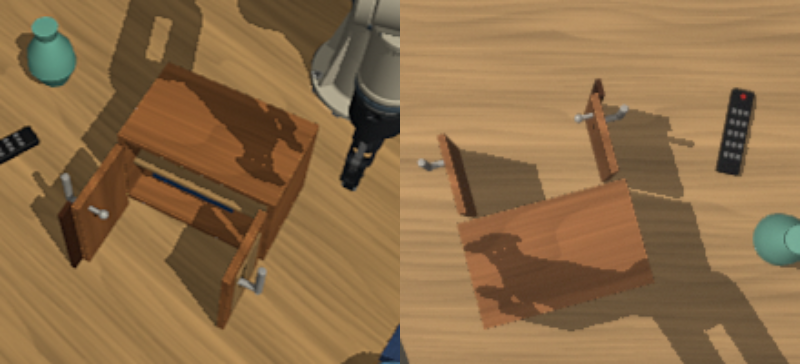

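Both doors stand square to the front: in the crop the left one is at about (100,205) and the right one at about (240,270). The bystanders have not moved and the arm is clear.

```bash
python3 -c "
from rig import r
print(r.sign_off())"
```

```text
the job is handed in; nothing more can be done
None
```

The left door was opened first, then the right; the last pictures show both about square to the front, with the vase, bowl and remote where they were and the arm clear; the job was handed in at about 14.5 s.

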